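# Load the medal pallet into the dispensing slot

## Task

Load the medal pallet into the slot of the dispensing station: carry it to the bed, slide it clipped corners first under the lips of both rails, and stop when its leading edge meets the scribed line across the bed; nothing stops it there, so judge it by the line. Keep the pallet level all the way, as the enamel is wet, let go of it, and leave the other things where they are.

Things in the scene. Friction and masses are not known exactly. Their poses are not given: they have to be found in the camera images.
- pallet_grip (a point): Centre of the loose medal pallet's grip bar (aluminium, 14 mm along x, 40 mm along y, 40 mm high), upright on the middle of a flat black plate 120 mm long (x) x 90 wide (y) x 6 thick. Point: 26 mm above the plate's underside; z up. Front (+x) corners clipped 10 mm at 45 degrees, rear ones square. Copper medals, 3 mm high, are fixed on it. 0.15-0.31 kg. Starts flat on the table.
- pallet_front (a point): Middle of the pallet's leading (front, clipped) edge, half-way up the plate's thickness: 60 mm ahead of the grip bar's centre along the pallet's x, 3 mm above the underside. Axes as the pallet's. At the start the front points roughly (within 50 degrees) along the slot's x.
- mouth (a point): Middle of the slot's mouth, on top of a fixed aluminium bed (120 mm wide, top 12 mm above the table); x into the slot, y across, z up. Before the mouth: open apron, 90 mm. Past it: two dark steel C-rails 160 mm long, slot 93 mm wide between their walls; each lip overhangs 9 mm (75 mm open between lips), underside 9, top 14 mm above the bed. No end stop.
- line (a point): Middle of the scribed line across the bed in the slot, 130 mm past the mouth, on the bed's top: dark, 2 mm wide, along y, continued as light ticks on top of both lips. Axes as the mouth's. A column with a parked syringe, 200 mm above the table, stands at the bed's far end, 85 mm past the line.
- tip_box: Bystander: clear plastic box of dispensing tips, 82 x 62 x 38 mm. Origin under its centre.
- enamel_jar: Bystander: small closed jar, 44 mm across, 52 mm high, standing beside the bed. Origin under its centre.
- pliers: Bystander: pliers lying flat, 130 mm long, 12 mm high. Origin under the pivot.
- scissors: Bystander: scissors lying flat, 155 mm long, 10 mm high. Origin under the pivot.
- syringe: Bystander: amber syringe barrel lying along its x on a small foot, 125 mm long, 27 mm high, beside the pallet. Origin under its centre.
- tape_roll: Bystander: cardboard roll lying flat, 68 mm across, 20 mm high. Origin under its centre.
- medal: Bystander: a single medal lying flat, 34 mm across, 4 mm thick. Origin under its centre.
There are look-alikes about, which are no part of the job. There is more than one size of the part that bears pallet_grip; the job needs the smallest.

How it is judged:
At the end, for the whole second after the job is handed in: The pallet lies flat on the bed inside the slot, under both lips, clipped corners ahead, its leading edge within 4 mm of the middle of the scribed line (x of pallet_front in the frame of line between -0.004 and 0.004 m and y of pallet_front in the frame of line between -0.004 and 0.004 m and z of pallet_front in the frame of line between 0 and 0.007 m and angle between the x axis of pallet_grip and the x axis of line, either way round below 0.06 rad and angle between pallet_grip's own z axis and vertical below 0.05 rad); the robot touches nothing.
It fails at once if the pallet is tilted more than 20 degrees from level (angle between pallet_grip's own z axis and vertical above 0.35 rad).
It fails at once if a bystander is moved more than 25 mm (distance of any of tip_box, enamel_jar, pliers, scissors, syringe, tape_roll, medal from where it was at the start of the episode above 0.025 m).
It also fails if it takes over 48 s, if anything falls off the work surface, if the arm or the gripper's body presses on something with over 40 N, if the wrist force passes 120 N, or if a joint passes its speed limit or range.

## Robot

A 7-joint arm with a two-finger parallel gripper is mounted at the origin on the work surface. World frame = base frame: x ahead of the robot, y to its left, z up, the work surface at z = 0. Lengths are in m, angles in rad, forces in N, time in s.
With the tool pointing down it reaches from about 0.425 to 1.025 m from the base axis. Payload 9.4 kg.
Tool frame: the origin (TCP) lies between the finger pads; the fingertips stand 8 mm ahead of it and the grasp point (between the pads) lies 11 mm behind it; z points along the fingers, y is the line along which they close (so a half turn about z gives the same grasp; the last joint's range is limited). The gripper opens to 93 mm and grips with 3 to 60 N. Pads are 15 mm wide; open, the fingers measure 128 mm over their backs; the gripper's body (75 mm by 188 mm) begins 65 mm behind the grasp point.
Start: joints at [1.104, 0.599, -0.003, 1.599, 0.002, 0.943, -0.08], TCP at [0.275, -0.671, 0.227] pointing down, gripper open.
Joint ranges: [-2.57, 2.57], [-0.35, 1.97], [-1.29, 1.29], [0.11, 2.56], [-1.05, 4.19], [0.11, 1.86], [-2.63, 2.63]. Speed limits (rad/s): [2.22, 2.22, 3.01, 3.01, 3.14, 3.14, 3.14].

## Interface

Orientations are given as a rotation vector (axis times angle).
In Python, from rig import * gives the robot as it stands.
- The arm moves only by the tool move_arm, never from a script. Its argument "motion" is a list of rows, each a list of 2 entries, a list of its own where there are three numbers: the shift along the tool's x, y, z in mm, then the turn about the tool's z in rad. A call has 1 to 10 rows; each row is the pose to reach, as a shift and turn from the pose commanded when the call began, along the tool's axes at that moment; what a row does not reach only later rows make up. A row lasts 1/10 s, in which the tool goes at most 50 mm and 8.59 degrees, less where a joint would pass 70% of its speed; a pose out of reach is approached as far as the arm can. A call with a gripper value outside its range is refused whole. "grip" is the closure, from -1 (fully open) to 1 (shut), set as the call begins (left out, the last holds). The fingers move at their own pace and stop on an object; "grip_force" is the grip in N (left out, the last holds). Time passes only in rows, so rows that repeat a pose let the fingers close. It gives the time, the measured TCP pose, the force, the opening and the grip force at its end, in the units of the state.
- sense(): the state, without advancing time (a new reading comes with each control period).
- read_camera(name): name is "scene" or "top"; returns the picture (480x640x3 uint8, red, green, blue); there is no depth.
- camera_model(name): a dict with "intrinsics" (3x3 intrinsics, pixels), "D" ([k1, k2, p1, p2, k3] as OpenCV has them; the pictures are not rectified), "cam_to_world" (4x4, takes a point from camera to world coordinates). Camera axes: x right, y down, z forward; pixel columns grow to the right and rows downward; lengths in m; the calibration is good to about 2 mm. A picture is of the moment at which its call begins. camera_model takes no time and is no camera call.
- finish_job(): hands the job in; it is judged then, once.
The state is a dict: "clock": time; "q": joint angles; "dq": joint speeds; "effort": joint torques, N m; "tool_pos": TCP position; "ee_rot": TCP orientation; "force": force on the tool from outside, world axes, zero at the start; "ft_torque": the same for the moment, N m; "opening": finger opening in m; "gripper_force": force on a finger pad.
Only numpy, scipy, OpenCV 4.12 (cv2) and the standard library are available. Lean on these libraries where they do the work, as an engineer would, in place of code of your own. Each camera call takes 0.05 s, during which the arm holds its last target. There are 200 camera calls.

## Working session

There is one attempt and no reset: what is moved stays moved. The work goes in short steps, Python scripts to look and compute and a tool call to move; the robot and the scene stay as the last step left them, time stands still between calls to the robot, and variables do not carry over. Pictures are saved under pics/ and viewed, at most 10 in all, crops included, and the job is handed in when it is done.

Besides the shell and the picture viewer there is one more tool, called after "Request:" as name(argument=value, ...) on one line, values as JSON. move_arm: Moves the arm, as the interface text tells. Its arguments: {"type":"object","properties":{"motion":{"type":"array"},"grip":{"type":"number"},"grip_force":{"type":"number"}},"required":["motion"]}

```bash
mkdir -p pics
python3 - <<'E'
from rig import *
import cv2,numpy as np
for n in("scene","top"):
    cv2.imwrite(f"pics/{n}0.png",cv2.cvtColor(read_camera(n),cv2.COLOR_RGB2BGR))
    m=camera_model(n);print(n,np.round(m["intrinsics"],1).tolist(),m["D"],np.round(m["cam_to_world"],3).tolist())
s=sense();print(s["clock"],s["tool_pos"],s["ee_rot"],s["opening"])
E
```

```text
scene [[525.5, 0.0, 316.8], [0.0, 525.5, 235.8], [0.0, 0.0, 1.0]] [0.03969175 0.         0.         0.         0.        ] [[-0.336, 0.492, -0.803, 1.577], [0.942, 0.186, -0.28, 0.349], [0.011, -0.85, -0.526, 0.715], [0.0, 0.0, 0.0, 1.0]]
top [[478.6, 0.0, 325.4], [0.0, 478.6, 245.1], [0.0, 0.0, 1.0]] [-0.00756865  0.          0.          0.          0.        ] [[0.014, -0.997, 0.082, 0.438], [-1.0, -0.013, 0.013, -0.021], [-0.012, -0.082, -0.997, 1.212], [0.0, 0.0, 0.0, 1.0]]
0.1 [ 0.27532053 -0.67021368  0.22583313] [-3.08073597e+00 -6.08239601e-01  6.51115451e-04] 0.09294401077858522
```

View pics/scene0.png

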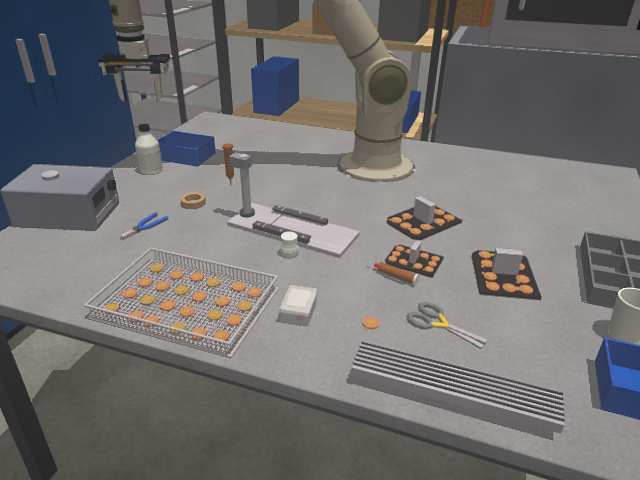

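View pics/top0.png

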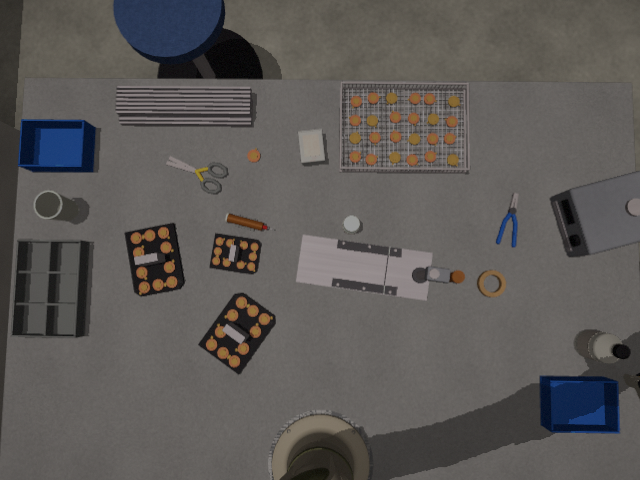

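The smallest pallet is at top (236,254) and scene (414,258). The bed runs from about (300,262) to (432,275) in top with its mouth on the left, and the line is near (387,268). Next I'll enlarge both regions.

Run:
```python
import cv2,numpy as np
t=cv2.imread("pics/top0.png");s=cv2.imread("pics/scene0.png")
a=cv2.resize(t[205:305,200:440],None,fx=3.3,fy=3.3,interpolation=cv2.INTER_CUBIC)[:, :792]
b=cv2.resize(s[190:290,220:460],None,fx=3.3,fy=3.3,interpolation=cv2.INTER_CUBIC)[:, :792]
cv2.imwrite("pics/c1.png",np.clip(np.vstack([a[:298],b[:298]])*1.5,0,255).astype(np.uint8))
```

```text
(no output)
```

View pics/c1.png

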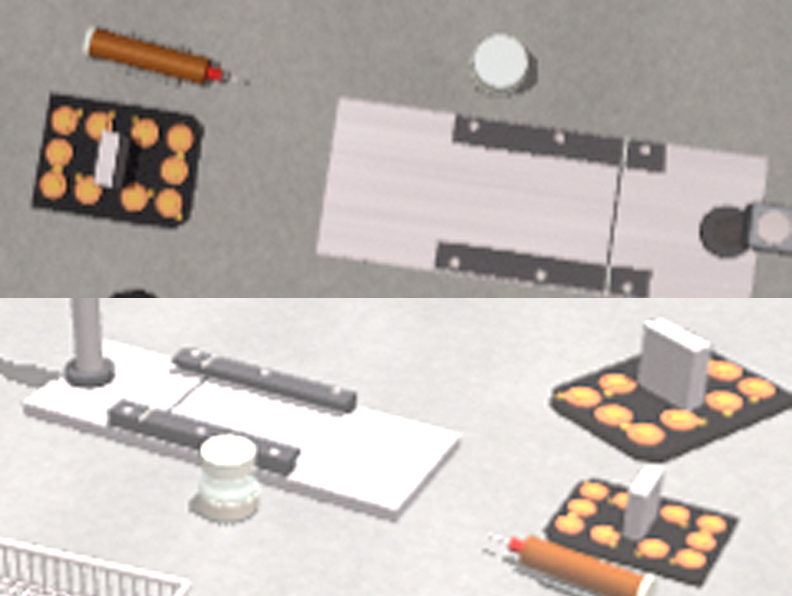

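Top crop: the pallet's clipped corners face right, towards the slot. The mouth is at crop x≈445, the line runs (625,140)–(608,295), and the column stands to the right at (725,230). Next I'll measure heights and poses from both views.

```bash
cat > h.py <<'E'
from rig import *
import cv2,numpy as np
def ray(n,uv):
    m=camera_model(n);K=np.array(m["intrinsics"]);T=np.array(m["cam_to_world"])
    p=cv2.undistortPoints(np.array([[uv]],float),K,np.array(m["D"]))[0,0]
    return T[:3,3],T[:3,:3]@np.array([*p,1.])
def onz(n,uv,z):
    c,d=ray(n,uv);return c+d*(z-c[2])/d[2]
def tri(ut,us):
    A=[];b=[]
    for n,u in(("top",ut),("scene",us)):
        c,d=ray(n,u);d/=np.linalg.norm(d);P=np.eye(3)-np.outer(d,d);A.append(P);b.append(P@c)
    return np.linalg.lstsq(np.vstack(A),np.hstack(b),rcond=None)[0]
def proj(n,P):
    m=camera_model(n);Ti=np.linalg.inv(np.array(m["cam_to_world"]))
    return cv2.projectPoints(np.array(P,float).reshape(-1,3),cv2.Rodrigues(Ti[:3,:3])[0],Ti[:3,3],np.array(m["intrinsics"]),np.array(m["D"]))[0][:,0]
E
python3 - <<'E'
from h import *
T=lambda x,y:(200+x/3.3-.35,205+y/3.3-.35)
S=lambda x,y:(220+x/3.3-.35,190+(y-298)/3.3-.35)
np.set_printoptions(precision=4,suppress=True)
# heights: (top crop, scene crop)
for k,a,b in [("bar top near/left corners mid",(107,158),(648,478)),
  ("pal rear jar-side",(50,95),(702,584)),("pal rear robot-side",(34,205),(737,516)),
  ("bed front jar-side",(338,98),(395,518)),("bed front robot",(317,252),(460,438)),
  ("line jar end",(624,168),(172,412)),("line robot end",(611,268),(208,378)),
  ("rail jar mouth top",(454,115),(298,452)),("rail robot mouth top",(438,243),(355,395)),
  ("tick jar",(625,152),(150,412)),("tick rob",(608,285),(200,362))]:
    print(k,tri(T(*a),S(*b)))
z=.006
c=[onz("top",T(*p),z)for p in[(50,95),(34,205),(187,225),(172,227),(203,127),(190,113)]];print(np.array(c))
print("bar",onz("top",T(107,158),.046))
print("line",[onz("top",T(*p),.012) for p in[(624,168),(611,268)]],"ticks",[onz("top",T(*p),.026) for p in[(626,140),(608,294)]])
print("bed edge",[onz("top",T(*p),.012) for p in[(338,98),(768,155),(317,252)]])
print("rail jar outer",[onz("top",T(*p),.026)for p in[(456,115),(666,145)]],"inner",[onz("top",T(*p),.026)for p in[(453,142),(664,171)]])
print("rail rob inner",[onz("top",T(*p),.026)for p in[(438,242),(651,270)]])
E
```

```text
bar top near/left corners mid [0.5115 0.2239 0.0478]
pal rear jar-side [0.5628 0.2774 0.0033]
pal rear robot-side [0.4773 0.2871 0.0085]
bed front jar-side [0.5631 0.0542 0.0058]
bed front robot [0.4445 0.0689 0.01  ]
line jar end [ 0.5082 -0.1558  0.0229]
line robot end [ 0.4346 -0.1514  0.0151]
rail jar mouth top [ 0.5472 -0.0313  0.0349]
rail robot mouth top [ 0.4513 -0.0197  0.0346]
tick jar [ 0.522  -0.1616  0.0285]
tick rob [ 0.4244 -0.155   0.0234]
[[0.5625 0.2766 0.006 ]
 [0.4777 0.2862 0.006 ]
 [0.464  0.1683 0.006 ]
 [0.4623 0.1798 0.006 ]
 [0.5393 0.1579 0.006 ]
 [0.5499 0.1682 0.006 ]]
bar [0.5119 0.2228 0.046 ]
line [array([ 0.5115, -0.1642,  0.012 ]), array([ 0.4356, -0.1546,  0.012 ])] ticks [array([ 0.5318, -0.164 ,  0.026 ]), array([ 0.4163, -0.1509,  0.026 ])]
bed edge [array([0.5623, 0.0542, 0.012 ]), array([ 0.5228, -0.2735,  0.012 ]), array([0.4447, 0.0681, 0.012 ])]
rail jar outer [array([ 0.5491, -0.0359,  0.026 ]), array([ 0.5284, -0.194 ,  0.026 ])] inner [array([ 0.5286, -0.0339,  0.026 ]), array([ 0.5088, -0.1925,  0.026 ])]
rail rob inner [array([ 0.4533, -0.0236,  0.026 ]), array([ 0.4346, -0.1829,  0.026 ])]
```

Slot axis yaw is about -1.692, and the pallet is already nearly parallel to it. The pallet grip is near (0.512, 0.223) and the line centre near (0.474, -0.159). I'll raise the arm over the column height and travel.

Request:
move_arm(motion=[[[0,0,-45],0],[[28,-30,-65],-0.13],[[56,-67,-65],-0.26],[[84,-104,-65],-0.39],[[112,-141,-65],-0.52],[[140,-178,-65],-0.65],[[168,-215,-65],-0.78],[[196,-252,-65],-0.91],[[224,-289,-65],-1.04],[[252,-326,-65],-1.17]], grip=-1)

```text
clock: 1.1
tool_pos: [0.3847, -0.2715, 0.2916]
ee_rot: [2.228, 2.215, -0.0]
force: [2.1, -0.3, -0.2]
opening: 0.0923
gripper_force: 0.0
```

```bash
cat >> h.py <<'E'
from scipy.spatial.transform import Rotation as R
def go(tx,ty,tz,yaw):  # yaw = world angle of tool y
    s=sense();M=R.from_rotvec(s["ee_rot"]).as_matrix();p=np.array(s["tool_pos"])
    d=M.T@(np.array([tx,ty,tz])-p)*1000
    a=np.arctan2(M[1,1],M[0,1]);w=(yaw-a+np.pi)%(2*np.pi)-np.pi
    print("t",round(s["clock"],2),"pos",p.round(4),"yaw",round(a,4),"tilt",M[:,2].round(4),"q",np.round(s["q"],2),"f",np.round(s["force"],1),"open",round(s["opening"],4),"fg",round(s["gripper_force"],1))
    print("shift mm",d.round(1),"turn",round(-w,4))
E
python3 -c "
from h import *
go(.5122,.2226,.12,1.45)"
```

```text
t 1.1 pos [ 0.3847 -0.2715  0.2916] yaw -0.0058 tilt [-1.e-04 -2.e-04 -1.e+00] q [ 0.82  0.23 -0.4   2.06  0.12  0.86  0.35] f [ 2.1 -0.3 -0.2] open 0.0923 fg 0.0
shift mm [494.8 124.7 171.5] turn -1.4558
```

Request:
move_arm(motion=[[[45,12,0],-0.14],[[90,24,0],-0.28],[[135,36,0],-0.43],[[180,48,0],-0.57],[[225,60,0],-0.72],[[270,72,0],-0.86],[[315,84,0],-1.01],[[360,96,0],-1.15],[[405,107,20],-1.3],[[450,115,40],-1.45]])

```text
clock: 2.1
tool_pos: [0.5053, 0.1767, 0.2514]
ee_rot: [0.199, 3.134, 0.0]
force: [1.0, -0.6, 0.3]
opening: 0.0931
gripper_force: 0.0
```

```bash
python3 -c "
from h import *
go(.5122,.2226,.1,1.45)"
```

```text
t 2.1 pos [0.5053 0.1767 0.2514] yaw 1.4439 tilt [ 1.3e-03  2.0e-04 -1.0e+00] q [ 0.15  0.45 -0.82  1.97  0.42  0.9   0.55] f [ 1.  -0.6  0.3] open 0.0931 fg 0.0
shift mm [ -0.8  46.3 151.4] turn -0.0061
```

Request:
move_arm(motion=[[[0,25,40],-0.006],[[-1,46,80],-0.006],[[-1,46,125],-0.006],[[-1,46,165],-0.006],[[-1,46,165],-0.006]])

```text
clock: 2.6
tool_pos: [0.509, 0.2194, 0.0824]
ee_rot: [-0.195, -3.128, 0.006]
force: [0.8, 0.5, -0.2]
opening: 0.0927
gripper_force: 0.0
```

Run:
```python
from h import *
go(.5122,.2226,.021,1.45)
s=cv2.cvtColor(read_camera("scene"),cv2.COLOR_RGB2BGR);t=cv2.cvtColor(read_camera("top"),cv2.COLOR_RGB2BGR)
a=cv2.resize(s[150:290,350:490],None,fx=2.8,fy=2.8,interpolation=cv2.INTER_CUBIC)
b=cv2.resize(t[185:325,170:310],None,fx=2.8,fy=2.8,interpolation=cv2.INTER_CUBIC)
cv2.imwrite("pics/c2.png",np.clip(np.hstack([a,b])*1.4,0,255).astype(np.uint8))
```

```text
t 2.6 pos [0.509  0.2194 0.0824] yaw 1.4463 tilt [-0.0073 -0.0035 -1.    ] q [-0.09  0.68 -0.62  2.08  0.69  0.61  0.25] f [ 0.8  0.5 -0.2] open 0.0927 fg 0.0
shift mm [-3.2  3.9 61.4] turn -0.0037
```

View pics/c2.png

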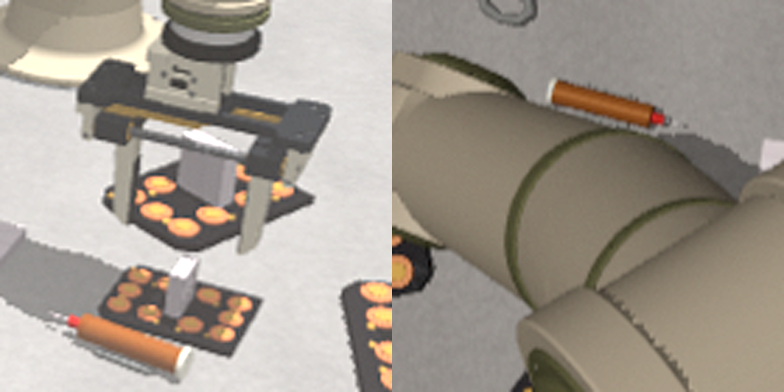

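The jaws straddle the bar in the scene view, with the fingers either side in the x direction. The top view is hidden by the arm. I'll let it settle, then take an exact reading.

Request:
move_arm(motion=[[[0,0,0],0],[[0,0,0],0],[[0,0,0],0]])

```text
clock: 3.0
tool_pos: [0.5125, 0.2206, 0.0884]
ee_rot: [0.199, 3.133, 0.002]
force: [-0.2, 0.4, -0.1]
opening: 0.0933
gripper_force: 0.0
```

```bash
python3 -c "
from h import *
go(.5122,.2226,.021,1.45)"
```

```text
t 3.0 pos [0.5125 0.2206 0.0884] yaw 1.4441 tilt [ 2.5e-03  8.0e-04 -1.0e+00] q [-0.09  0.67 -0.63  2.07  0.69  0.61  0.25] f [-0.2  0.4 -0.1] open 0.0933 fg 0.0
shift mm [ 0.7  1.9 67.4] turn -0.0059
```

Request:
move_arm(motion=[[[0.5,2,25],-0.006],[[0.5,2,45],-0.006],[[0.5,2,57],-0.006],[[0.5,2,64],-0.006],[[0.5,2,67],-0.006],[[0.5,2,67],-0.006],[[0.5,2,67],-0.006]])

```text
clock: 3.7
tool_pos: [0.5117, 0.2228, 0.0203]
ee_rot: [0.188, 3.135, 0.001]
force: [0.1, -0.9, 0.1]
opening: 0.093
gripper_force: 0.0
```

Request:
move_arm(motion=[[[0,0,0],0],[[0,0,0],0],[[0,0,0],0],[[0,0,0],0],[[0,0,0],0],[[0,0,0],0],[[0,0,0],0],[[0,0,0],0]], grip=1, grip_force=30)

```text
clock: 4.5
tool_pos: [0.5113, 0.2226, 0.0197]
ee_rot: [-0.188, -3.136, 0.0]
force: [-0.9, 0.3, 0.4]
opening: 0.0336
gripper_force: 0.0
```

```bash
python3 -c "
from h import *
go(.5122,.2226,.061,1.45)"
```

```text
t 4.5 pos [0.5113 0.2226 0.0197] yaw 1.451 tilt [-1.e-04 -0.e+00 -1.e+00] q [-0.17  0.76 -0.51  2.1   0.81  0.48  0.14] f [-0.9  0.3  0.4] open 0.0336 fg 0.0
shift mm [ -0.9   0.1 -41.3] turn 0.001
```

Still closing.

Request:
move_arm(motion=[[[0,0,0],0],[[0,0,0],0],[[0,0,0],0],[[0,0,0],0],[[0,0,0],0],[[0,0,0],0]])

```text
clock: 5.1
tool_pos: [0.5114, 0.2227, 0.0197]
ee_rot: [-0.188, -3.136, -0.0]
force: [-0.3, 1.0, -0.0]
opening: 0.0141
gripper_force: 29.9
```

```bash
python3 -c "
from h import *
go(.5122,.2226,.061,1.45)"
```

```text
t 5.1 pos [0.5114 0.2227 0.0197] yaw 1.4511 tilt [-0.e+00  1.e-04 -1.e+00] q [-0.17  0.76 -0.51  2.1   0.81  0.48  0.14] f [-0.3  1.  -0. ] open 0.0141 fg 29.9
shift mm [ -0.8   0.1 -41.3] turn 0.0011
```

Gripped: opening 14.1 mm, pad force 30 N. Lifting level and carrying to the apron.

Request:
move_arm(motion=[[[0,0,-8],0],[[0,0,-20],0],[[0,0,-32],0],[[0,0,-40],0],[[0,-15,-40],0],[[0,-40,-40],0],[[0,-65,-40],0],[[0,-90,-40],0],[[0,-110,-40],0],[[0,-130,-40],0]])

```text
clock: 6.1
tool_pos: [0.4951, 0.0911, 0.0596]
ee_rot: [-0.19, -3.135, 0.001]
force: [-0.5, -0.7, -2.1]
opening: 0.0139
gripper_force: 29.9
```

Request:
move_arm(motion=[[[0,-15,0],0],[[0,-27,0],0],[[0,-32,5],0],[[0,-32,12],0],[[0,-32,17],0],[[0,-32,20],0],[[0,-32,20],0],[[0,-32,20],0],[[0,-32,20],0]])

```text
clock: 7.0
tool_pos: [0.4921, 0.0621, 0.0399]
ee_rot: [0.187, 3.136, 0.0]
force: [0.0, 0.2, -2.2]
opening: 0.014
gripper_force: 29.9
```

Run:
```python
from h import *
go(.5018,.0605,.0345,1.45)
s=cv2.cvtColor(read_camera("scene"),cv2.COLOR_RGB2BGR);t=cv2.cvtColor(read_camera("top"),cv2.COLOR_RGB2BGR)
a=cv2.resize(s[175:275,220:380],None,fx=5,fy=5,interpolation=cv2.INTER_CUBIC)[:350]
b=cv2.resize(t[225:305,270:430],None,fx=5,fy=5,interpolation=cv2.INTER_CUBIC)[:250]
cv2.imwrite("pics/c3.png",np.clip(np.vstack([a,b])*1.4,0,255).astype(np.uint8))
```

```text
t 7.0 pos [0.4921 0.0621 0.0399] yaw 1.4515 tilt [ 2.e-04  1.e-04 -1.e+00] q [ 0.11  0.69 -0.51  2.24  0.87  0.42  0.34] f [ 0.   0.2 -2.2] open 0.014 fg 29.9
shift mm [-9.8 -0.5  5.4] turn 0.0015
```

View pics/c3.png

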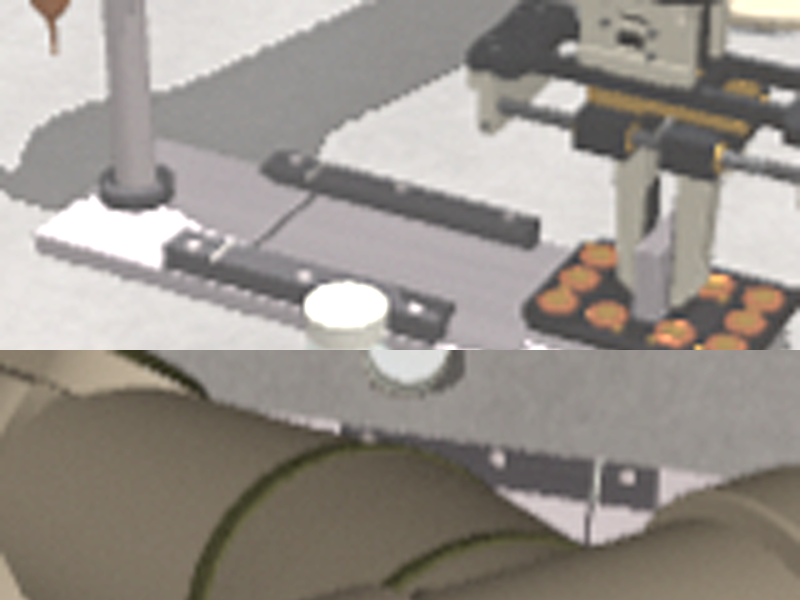

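Scene view: the pallet is level, held over the apron ahead of the rails, and about 10 mm towards the robot side as computed. I'll correct that sideways, lower to about 1 mm above the bed, then check alignment in the scene view, since the top is hidden by the arm.

Request:
move_arm(motion=[[[-4,0,0],0],[[-9,0,0],0],[[-10,0,3],0.0],[[-10,0,5],0.0],[[-10,0,7],0.0],[[-10,0,7],0.0],[[-10,0,7],0.0],[[-10,0,7],0.0]])

```text
clock: 7.9
tool_pos: [0.5019, 0.0606, 0.0328]
ee_rot: [-0.188, -3.136, 0.0]
force: [-0.2, 0.7, -1.4]
opening: 0.0139
gripper_force: 29.9
```

Run:
```python
from h import *
go(.5018,.0605,.0335,1.45)
s=cv2.cvtColor(read_camera("scene"),cv2.COLOR_RGB2BGR);cv2.imwrite("pics/s3.png",s)
a=cv2.resize(s[198:268,248:388],None,fx=5.6,fy=5.6,interpolation=cv2.INTER_CUBIC)
cv2.imwrite("pics/c4.png",np.clip(a*1.5,0,255).astype(np.uint8))
```

```text
t 7.9 pos [0.5019 0.0606 0.0328] yaw 1.4512 tilt [-1.e-04 -0.e+00 -1.e+00] q [ 0.11  0.71 -0.5   2.22  0.87  0.42  0.34] f [-0.2  0.7 -1.4] open 0.0139 fg 29.9
shift mm [ 0.  -0.2 -0.7] turn 0.0012
```

View pics/c4.png

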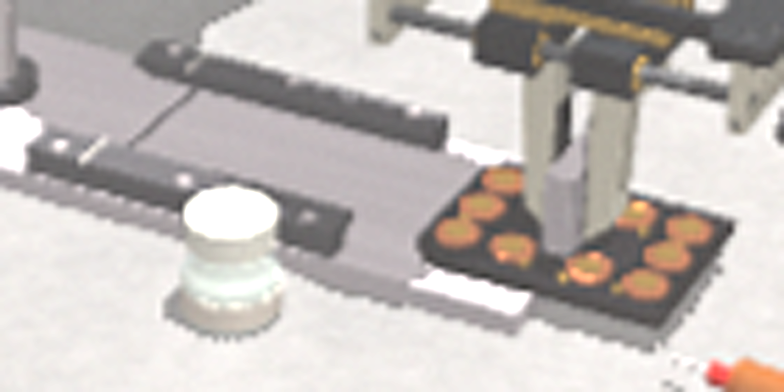

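Scene crop: the plate's camera-side lower outline runs about (432,266)–(655,328), and its far top edge about (510,163)–(735,222). The near lip's inner top edge runs about (60,135)–(352,213), and the far lip's about (150,68)–(447,122). I'll compute the lateral offsets from these.

Run:
```python
from h import *
np.set_printoptions(precision=4,suppress=True)
S=lambda x,y:(248+x/5.6-.41,198+y/5.6-.41)
a=-1.692;X=np.array([np.cos(a),np.sin(a)]);Y=np.array([-X[1],X[0]]);O=np.array([.491,-.0288])
f=lambda p,z:(lambda w:(np.array([(w-O)@X,(w-O)@Y])*1000).round(1))(onz("scene",S(*p),z)[:2])
for k,p,z in[("pal jar bot",(432,266),.0131),("",(655,328),.0131),("pal rob top",(510,163),.0191),("",(735,222),.0191),
 ("front edge top",(483,175),.0191),("front jar",(418,243),.0191),
 ("jar lip in top",(60,135),.026),("",(352,213),.026),("rob lip in top",(150,68),.026),("",(447,122),.026),
 ("line jar",(130,146),.012),("line rob",(200,90),.012),("bed jar edge",(412,287),.012),("",(525,313),.012)]:
    print(k,f(p,z))
# rail model, predicted pixels in crop
for y in(37.5,-37.5):
    P=[[*(O+X*x/1000+Y*y/1000),.026] for x in(0,160)];print(y,(proj("scene",P)-[248-.41,198-.41])*5.6)
```

```text
pal jar bot [-42.4  43.2]
 [-148.3   43.1]
pal rob top [-40.  -44.5]
 [-151.   -44.2]
front edge top [-33.5 -28.9]
front jar [-32.7  37.6]
jar lip in top [151.2  40.1]
 [-0.3 38.6]
rob lip in top [146.9 -34.8]
 [ -2.7 -54.3]
line jar [130.   13.4]
line rob [127.5 -48.7]
bed jar edge [-41.3  60.9]
 [-93.6  56.8]
37.5 [[352.5021 211.7271]
 [ 46.802  128.1007]]
-37.5 [[426.0398 136.6498]
 [129.5788  59.5115]]
```

Run:
```python
from h import *
a=-1.692;X=np.array([np.cos(a),np.sin(a)]);Y=np.array([-X[1],X[0]]);O=np.array([.491,-.0288])
def prof(img,n,xs,y0,z,O=O,along=False,w=6):
    d=np.arange(-w,w+.01,.25);acc=[]
    for x in xs:
        P=[[*(O+X*x/1000+Y*(y0+t)/1000),z] if not along else [*(O+X*(y0+t)/1000+Y*x/1000),z] for t in d]
        p=proj(n,P).astype(np.float32)
        acc.append(cv2.remap(img,p[:,:1],p[:,1:],cv2.INTER_LINEAR)[:,0])
    m=cv2.GaussianBlur(np.median(acc,0).reshape(-1,1).astype(np.float32),(1,5),0,sigmaY=2)[:,0];g=np.gradient(m)
    i=np.argmax(abs(g));j=slice(max(i-6,0),i+7);return round(y0+float((d[j]*abs(g[j])).sum()/abs(g[j]).sum()),2),round(float(g[i]),1)
s=cv2.imread("pics/s3.png",0);t=cv2.imread("pics/top0.png",0);r=np.arange
print("scene jar lip in far",prof(s,"scene",r(95,150,3),37.5,.026),"near",prof(s,"scene",r(3,25,3),37.5,.026))
print("scene rob lip outer",prof(s,"scene",r(5,150,3),-58,.026),"bed jar edge far",prof(s,"scene",r(160,190,3),60,.012))
for lo,hi in((-140,-100),(-95,-45)):
  print("scene pal",lo,prof(s,"scene",r(lo,hi,3),45,.0131,w=5),prof(s,"scene",r(lo,hi,3),-45,.0191,w=5))
print("scene pal front",[prof(s,"scene",r(q,q+12,2),-32,.0191,along=True) for q in(-30,-15,0,15)])
print("scene line",[prof(s,"scene",r(q,q+10,2),130,.012,along=True,w=5) for q in(-25,-10,5,15)])
for lo,hi in((5,75),(80,150)):
  print("top lips",lo,prof(t,"top",r(lo,hi,3),37.5,.026),prof(t,"top",r(lo,hi,3),-37.5,.026),"outer",prof(t,"top",r(lo,hi,3),58,.026),prof(t,"top",r(lo,hi,3),-58,.026))
C=np.array([.5114,.2227])
for lo,hi in((-55,-10),(10,45)):
  print("top pal rel tcp",lo,prof(t,"top",r(lo,hi,3),45,.006,C,w=5),prof(t,"top",r(lo,hi,3),-45,.006,C,w=5))
print("front/rear",prof(t,"top",r(-30,30,3),60,.006,C,True),prof(t,"top",r(-35,35,3),-60,.006,C,True))
```

```text
scene jar lip in far (34.84, -1.0) near (36.01, -1.8)
scene rob lip outer (-62.38, -2.2) bed jar edge far (56.53, -3.1)
scene pal -140 (42.87, 2.1) (-48.13, -3.0)
scene pal -95 (43.3, 6.0) (-41.47, -0.6)
scene pal front [(-30.23, 3.6), (-29.74, 3.2), (-36.79, -3.7), (-29.76, 3.4)]
scene line [(133.27, 2.0), (132.83, 2.2), (132.47, 2.2), (129.85, 0.4)]
top lips 5 (37.84, -4.6) (-37.7, 5.6) outer (57.98, 2.5) (-56.99, -2.9)
top lips 80 (36.79, -4.0) (-38.41, 4.9) outer (57.14, 2.3) (-57.37, -2.9)
top pal rel tcp -55 (44.93, 4.5) (-43.2, -4.4)
top pal rel tcp 10 (43.85, 4.5) (-43.85, -4.0)
front/rear (61.27, 4.4) (-55.25, 5.0)
```

Top-view edge fits put the slot yaw near -1.70 and the pallet within about 0.7 mm of the slot centre line. The front edge is 30 mm before the mouth and the line about 131 mm past it. I'll trim, then enter slowly.

Request:
move_arm(motion=[[[-0.7,-4,0],0.01],[[-0.7,-10,0],0.01],[[-0.7,-15,0],0.01],[[-0.7,-18,0],0.01],[[-0.7,-20,0],0.01],[[-0.7,-20,0],0.01],[[-0.7,-20,0],0.01]])

```text
clock: 8.65
tool_pos: [0.5003, 0.0407, 0.0328]
ee_rot: [0.204, 3.135, 0.0]
force: [-0.8, -0.6, -2.3]
opening: 0.014
gripper_force: 29.9
```

```bash
python3 -c "
from h import *
go(.5018,.0605,.0330,1.4415)"
```

```text
t 8.65 pos [0.5003 0.0407 0.0328] yaw 1.4411 tilt [ 1.e-04  2.e-04 -1.e+00] q [ 0.15  0.7  -0.5   2.23  0.88  0.42  0.36] f [-0.8 -0.6 -2.3] open 0.014 fg 29.9
shift mm [ 1.1 19.8 -0.2] turn -0.0004
```

Request:
move_arm(motion=[[[0,-4,0],0],[[0,-8,0],0],[[0,-12,0],0],[[0,-16,0],0],[[0,-20,0],0],[[0,-24,0],0],[[0,-28,0],0],[[0,-30,0],0],[[0,-30,0],0]])

```text
clock: 9.55
tool_pos: [0.4963, 0.0105, 0.0327]
ee_rot: [-0.205, -3.135, 0.0]
force: [-0.4, -0.3, -2.4]
opening: 0.0137
gripper_force: 29.9
```

Run:
```python
from h import *
go(.5018,.0605,.0330,1.4415)
s=cv2.cvtColor(read_camera("scene"),cv2.COLOR_RGB2BGR);cv2.imwrite("pics/s4.png",s)
a=cv2.resize(s[198:268,248:388],None,fx=5.6,fy=5.6,interpolation=cv2.INTER_CUBIC)
cv2.imwrite("pics/c5.png",np.clip(a*1.5,0,255).astype(np.uint8))
```

```text
t 9.55 pos [0.4963 0.0105 0.0327] yaw 1.4405 tilt [-2.e-04 -2.e-04 -1.e+00] q [ 0.21  0.7  -0.5   2.24  0.89  0.41  0.41] f [-0.4 -0.3 -2.4] open 0.0137 fg 29.9
shift mm [ 1.  50.3 -0.3] turn -0.001
```

View pics/c5.png

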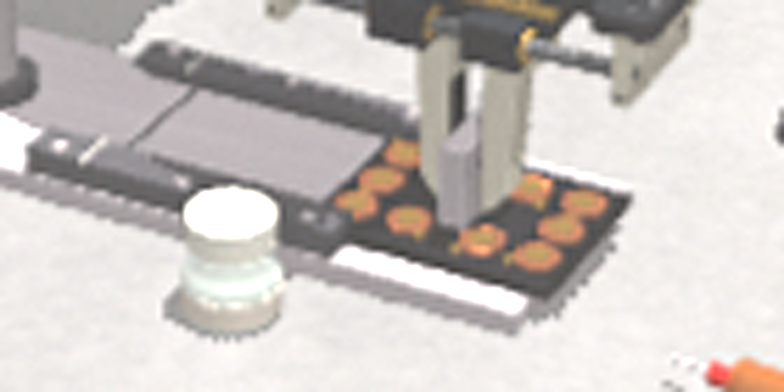

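Entered: both front corners are under the lips at the mouth, with no contact force. I'll continue to about 15–20 mm short of the line.

Request:
move_arm(motion=[[[0,-5,0],0],[[0,-11,0],0],[[0,-17,0],0],[[0,-23,0],0],[[0,-29,0],0],[[0,-35,0],0],[[0,-41,0],0],[[0,-45,0],0],[[0,-45,0],0]])

```text
clock: 10.5
tool_pos: [0.4904, -0.0345, 0.0327]
ee_rot: [-0.205, -3.135, 0.001]
force: [0.0, 0.5, -2.7]
opening: 0.014
gripper_force: 29.9
```

```bash
python3 -c "
from h import *
go(.5018,.0605,.0330,1.4415)"
```

```text
t 10.5 pos [ 0.4904 -0.0345  0.0327] yaw 1.44 tilt [-3.e-04 -3.e-04 -1.e+00] q [ 0.3   0.7  -0.5   2.25  0.9   0.4   0.48] f [ 0.   0.5 -2.7] open 0.014 fg 29.9
shift mm [ 1.  95.7 -0.4] turn -0.0015
```

Request:
move_arm(motion=[[[0,-5,0],0],[[0,-11,0],0],[[0,-17,0],0],[[0,-23,0],0],[[0,-29,0],0],[[0,-35,0],0],[[0,-41,0],0],[[0,-46,0],0],[[0,-48,0],0],[[0,-48,0],0]])

```text
clock: 11.5
tool_pos: [0.4843, -0.0817, 0.0327]
ee_rot: [-0.205, -3.135, 0.0]
force: [0.1, -0.7, -1.9]
opening: 0.014
gripper_force: 29.9
```

Run:
```python
from h import *
go(.5018,.0605,.0330,1.4415)
for n in("scene","top"): cv2.imwrite(f"pics/{n}5.png",cv2.cvtColor(read_camera(n),cv2.COLOR_RGB2BGR))
s=cv2.imread("pics/scene5.png");t=cv2.imread("pics/top5.png")
a=cv2.resize(s[195:255,240:340],None,fx=8,fy=8,interpolation=cv2.INTER_CUBIC)[:400]
b=cv2.resize(t[235:305,330:430],None,fx=8,fy=8,interpolation=cv2.INTER_CUBIC)[:200]
cv2.imwrite("pics/c6.png",np.clip(np.vstack([a,b])*1.5,0,255).astype(np.uint8))
```

```text
t 11.5 pos [ 0.4843 -0.0817  0.0327] yaw 1.4405 tilt [-1.e-04 -0.e+00 -1.e+00] q [ 0.4   0.7  -0.5   2.25  0.91  0.4   0.57] f [ 0.1 -0.7 -1.9] open 0.014 fg 29.9
shift mm [  1.1 143.2  -0.3] turn -0.001
```

View pics/c6.png

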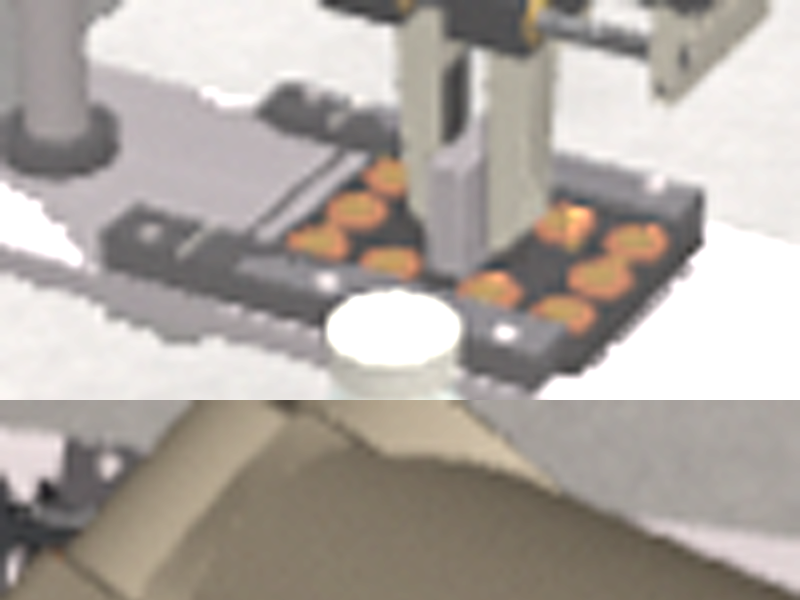

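The line is ahead of the front edge. In the crop the line runs about (250,233)–(340,150) and the front edge about (272,240)–(370,155). Next I'll measure the gap from intensity profiles along the slot.

Run:
```python
from h import *
a=-1.70;X=np.array([np.cos(a),np.sin(a)]);Y=np.array([-X[1],X[0]]);F=np.array([.4843,-.0817])+X*.06
s=cv2.imread("pics/scene5.png",0)
def pr(z,d,ys):
    A=[]
    for y in ys:
        p=proj("scene",[[*(F+X*t/1000+Y*y/1000),z] for t in d]).astype(np.float32)
        A.append(cv2.remap(s,p[:,:1],p[:,1:],cv2.INTER_CUBIC)[:,0].astype(float))
    return np.round(np.mean(A,0)).astype(int)
for ys in(range(-20,-8,2),range(-6,7,2),range(8,20,2)):
    print("edge z.019",dict(zip(range(-6,8),pr(.0188,np.arange(-6,8),ys).tolist())))
    print("line z.012",dict(zip(range(11,27),pr(.012,np.arange(11,27),ys).tolist())))
```

```text
edge z.019 {-6: 73, -5: 68, -4: 63, -3: 61, -2: 63, -1: 69, 0: 80, 1: 94, 2: 108, 3: 120, 4: 127, 5: 129, 6: 126, 7: 119}
line z.012 {11: 131, 12: 128, 13: 122, 14: 114, 15: 104, 16: 93, 17: 87, 18: 88, 19: 96, 20: 108, 21: 119, 22: 126, 23: 128, 24: 128, 25: 126, 26: 124}
edge z.019 {-6: 87, -5: 79, -4: 72, -3: 68, -2: 69, -1: 76, 0: 90, 1: 105, 2: 118, 3: 128, 4: 132, 5: 131, 6: 127, 7: 120}
line z.012 {11: 127, 12: 125, 13: 117, 14: 106, 15: 95, 16: 88, 17: 87, 18: 94, 19: 105, 20: 117, 21: 125, 22: 128, 23: 127, 24: 125, 25: 124, 26: 123}
edge z.019 {-6: 85, -5: 80, -4: 74, -3: 70, -2: 70, -1: 73, 0: 80, 1: 92, 2: 105, 3: 116, 4: 124, 5: 126, 6: 124, 7: 116}
line z.012 {11: 114, 12: 113, 13: 108, 14: 100, 15: 93, 16: 88, 17: 87, 18: 91, 19: 98, 20: 105, 21: 110, 22: 110, 23: 110, 24: 110, 25: 110, 26: 110}
```

Request:
move_arm(motion=[[[0,-4,0],0],[[0,-8,0],0],[[0,-12,0],0],[[0,-15,0],0],[[0,-16.8,0],0],[[0,-16.8,0],0],[[0,-16.8,0],0],[[0,-16.8,0.5],0],[[0,-16.8,0.9],0],[[0,-16.8,0.9],0]])

```text
clock: 12.6
tool_pos: [0.4822, -0.0979, 0.0318]
ee_rot: [-0.203, -3.135, -0.0]
force: [0.2, 0.7, -1.8]
opening: 0.0141
gripper_force: 29.9
```

Run:
```python
from h import *
go(.5018,.0605,.0330,1.4415)
s=cv2.cvtColor(read_camera("scene"),cv2.COLOR_RGB2BGR);cv2.imwrite("pics/scene6.png",s)
a=cv2.resize(s[200:240,260:310],None,fx=14,fy=14,interpolation=cv2.INTER_CUBIC)
cv2.imwrite("pics/c7.png",np.clip(a*1.5,0,255).astype(np.uint8))
```

```text
t 12.6 pos [ 0.4822 -0.0979  0.0318] yaw 1.4413 tilt [-1.e-04  0.e+00 -1.e+00] q [ 0.43  0.7  -0.5   2.25  0.91  0.41  0.6 ] f [ 0.2  0.7 -1.8] open 0.0141 fg 29.9
shift mm [  1.  159.6  -1.2] turn -0.0002
```

View pics/c7.png

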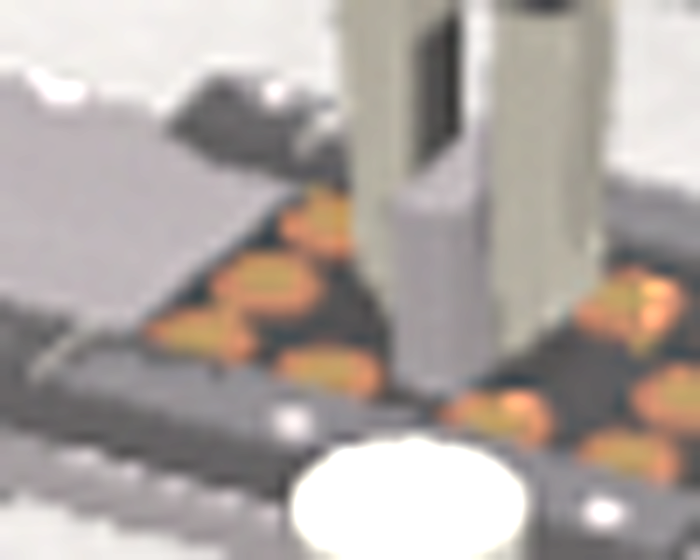

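The plate front now just covers the line, and the line ends where the leading edge is. The estimates say 0–2 mm short, so I'll nudge 0.6 mm and release.

Request:
move_arm(motion=[[[0,-0.6,0],0],[[0,-0.6,0],0],[[0,-0.6,0],0]])

```text
clock: 12.95
tool_pos: [0.4821, -0.0986, 0.0318]
ee_rot: [-0.204, -3.135, 0.0]
force: [-0.1, 0.1, -2.5]
opening: 0.0134
gripper_force: 29.9
```

Request:
move_arm(motion=[[[0,0,0],0],[[0,0,0],0],[[0,0,0],0],[[0,0,0],0],[[0,0,0],0],[[0,0,0],0]], grip=0)

```text
clock: 13.55
tool_pos: [0.4821, -0.0986, 0.0318]
ee_rot: [0.204, 3.135, 0.0]
force: [0.7, 0.0, -0.1]
opening: 0.0465
gripper_force: 0.0
```

Request:
move_arm(motion=[[[0,0,-5],0],[[0,0,-20],0],[[0,0,-40],0],[[0,0,-70],0],[[0,0,-100],0],[[0,30,-140],0],[[0,75,-180],0],[[0,120,-210],0],[[0,165,-220],0],[[0,210,-220],0]])

```text
clock: 14.55
tool_pos: [0.5093, 0.107, 0.2542]
ee_rot: [0.206, 3.132, 0.0]
force: [0.6, -0.4, -1.1]
opening: 0.0464
gripper_force: 0.0
```

Request:
move_arm(motion=[[[0,45,0],0],[[0,90,0],0],[[0,135,0],0],[[0,180,0],0],[[0,180,0],0],[[0,180,0],0],[[0,180,0],0]])

```text
clock: 15.25
tool_pos: [0.5319, 0.2826, 0.2515]
ee_rot: [-0.205, -3.134, 0.002]
force: [0.7, -0.4, 0.6]
opening: 0.0465
gripper_force: 0.0
```

Run:
```python
from h import *
go(.5018,.0605,.0330,1.4415)
for n in("scene","top"): cv2.imwrite(f"pics/{n}7.png",cv2.cvtColor(read_camera(n),cv2.COLOR_RGB2BGR))
s=cv2.imread("pics/scene7.png");t=cv2.imread("pics/top7.png")
a=cv2.resize(s[195:240,250:350],None,fx=8,fy=6.6,interpolation=cv2.INTER_CUBIC)[:296]
b=cv2.resize(t[232:307,330:430],None,fx=8,fy=4,interpolation=cv2.INTER_CUBIC)
cv2.imwrite("pics/c8.png",np.clip(np.vstack([a,b])*1.5,0,255).astype(np.uint8))
```

```text
t 15.25 pos [0.5319 0.2826 0.2515] yaw 1.4402 tilt [-6.0e-04 -1.3e-03 -1.0e+00] q [-0.03  0.54 -0.83  1.83  0.48  0.99  0.38] f [ 0.7 -0.4  0.6] open 0.0465 fg 0.0
shift mm [   0.8 -223.9  218.7] turn -0.0013
```

View pics/c8.png

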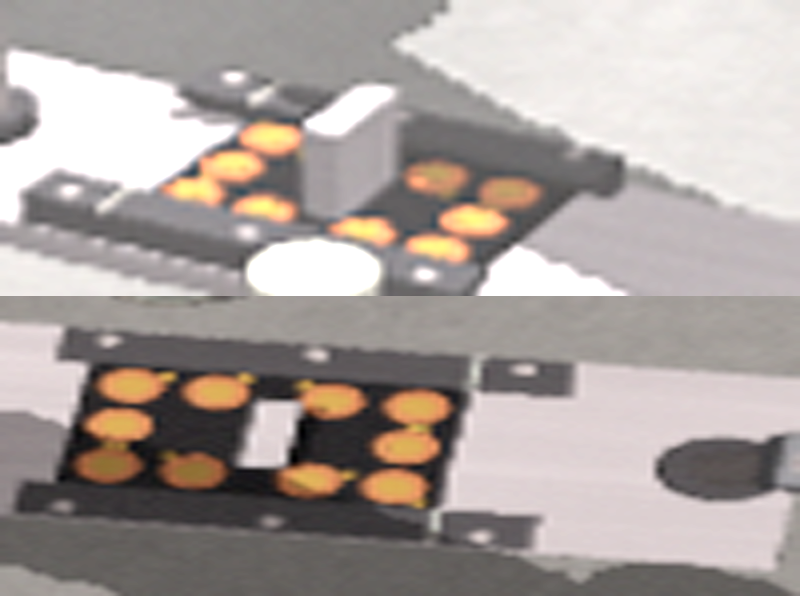

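Top view is clear: the pallet sits under both lips, and its front edge (468,395)–(440,505) nearly touches the ticks at (475,372) and (432,522). I'll measure the gap now, with the line from the first top picture and the edge from this one.

Run:
```python
from h import *
a=-1.70;X=np.array([np.cos(a),np.sin(a)]);Y=np.array([-X[1],X[0]]);F=np.array([.4736,-.1594])
def pr(f,z,d,ys,n="top"):
    s=cv2.imread(f"pics/{f}.png",0);A=[]
    for y in ys:
        p=proj(n,[[*(F+X*t/1000+Y*y/1000),z] for t in d]).astype(np.float32)
        A.append(cv2.remap(s,p[:,:1],p[:,1:],cv2.INTER_LINEAR)[:,0].astype(float))
    return dict(zip(d.tolist(),np.round(np.mean(A,0)).astype(int).tolist()))
d=np.arange(-8,8)
for ys in(range(-28,-10,2),range(-8,9,2),range(10,28,2)):
    print("top line",pr("top0",.012,d,ys));print("top edge",pr("top7",.018,d,ys))
print("ticks now",pr("top7",.026,d,range(41,54,2)),pr("top7",.026,d,range(-54,-41,2)))
print("scene line",pr("scene0",.012,d,range(-8,9,2),"scene"));print("scene edge",pr("scene7",.018,d,range(-8,9,2),"scene"))
```

```text
top line {-8: 139, -7: 138, -6: 133, -5: 122, -4: 106, -3: 94, -2: 99, -1: 116, 0: 132, 1: 138, 2: 140, 3: 140, 4: 140, 5: 139, 6: 139, 7: 139}
top edge {-8: 53, -7: 41, -6: 35, -5: 36, -4: 47, -3: 66, -2: 90, -1: 117, 0: 136, 1: 143, 2: 143, 3: 143, 4: 143, 5: 143, 6: 143, 7: 143}
top line {-8: 140, -7: 138, -6: 133, -5: 122, -4: 104, -3: 91, -2: 95, -1: 114, 0: 132, 1: 139, 2: 140, 3: 140, 4: 140, 5: 140, 6: 140, 7: 139}
top edge {-8: 70, -7: 53, -6: 38, -5: 36, -4: 48, -3: 69, -2: 95, -1: 121, 0: 138, 1: 143, 2: 144, 3: 144, 4: 144, 5: 144, 6: 144, 7: 143}
top line {-8: 139, -7: 137, -6: 132, -5: 122, -4: 105, -3: 94, -2: 98, -1: 116, 0: 132, 1: 138, 2: 139, 3: 139, 4: 140, 5: 140, 6: 139, 7: 139}
top edge {-8: 53, -7: 43, -6: 34, -5: 34, -4: 43, -3: 60, -2: 85, -1: 112, 0: 134, 1: 142, 2: 143, 3: 143, 4: 143, 5: 143, 6: 143, 7: 143}
ticks now {-8: 62, -7: 65, -6: 74, -5: 85, -4: 103, -3: 118, -2: 114, -1: 91, 0: 69, 1: 62, 2: 62, 3: 62, 4: 62, 5: 62, 6: 63, 7: 64} {-8: 46, -7: 49, -6: 56, -5: 67, -4: 82, -3: 96, -2: 95, -1: 78, 0: 61, 1: 56, 2: 58, 3: 59, 4: 61, 5: 62, 6: 64, 7: 67}
scene line {-8: 194, -7: 189, -6: 182, -5: 171, -4: 158, -3: 146, -2: 140, -1: 144, 0: 154, 1: 169, 2: 183, 3: 193, 4: 196, 5: 196, 6: 196, 7: 195}
scene edge {-8: 132, -7: 119, -6: 108, -5: 100, -4: 98, -3: 105, -2: 118, -1: 137, 0: 158, 1: 177, 2: 191, 3: 198, 4: 200, 5: 199, 6: 198, 7: 198}
```

The edge is within about 1 mm of the line's middle in both views, and yaw is aligned. Handing in.

```bash
python3 -c "
from rig import *
print(finish_job())"
```

```text
the job is handed in; nothing more can be done
None
```

The smallest medal pallet is in the slot under both lips, clipped corners first, with its leading edge measured within about 1 mm of the line's middle; it stayed level, has been released, I saw no bystander disturbed, and the job was handed in at about 15 s (the rig returned no verdict).

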